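# Park the sander, then hold the sprung chest lid just below its balance point

### The job

The cordless sheet sander was left lying on the lid of the abrasives chest: first park it fully home in the rectangular recess of its empty plywood block (either way round; set it down, do not drop it) and let go of it. Then lift the chest's sprung lid by its handle bar until it is past its balance point, without letting it spring right open, and ease it back to just below the balance point, some five degrees and not more than ten. Finish while still holding the lid there by the bar, steady, so that I can fit the lid stay, and leave the other tools, cans and the rest where they are.

Things in the scene. Friction and masses are not known exactly. Their poses are not given: they have to be found in the camera images.
- sander: Cordless sheet sander, 0.64-0.96 kg, lying flat on the shut lid, long side roughly along the chest's width. Sole 185 (own x) x 93 (y) x 14 mm; black skirt up to 44 mm high; above it an upright grey body, 120 (x) x 54 (y) mm, centred, flat sides, from 44 to 120 mm: grip across the 54 mm at 90 mm height. Battery pack out to x = -100 mm, low knob at +x. Origin: centre of the underside.
- block: Empty plywood parking block, fixed, 225 (own x) x 133 (y) x 34 mm. Centred recess in its top, 191 (x) x 99 (y) mm, 22 mm deep (floor 12 mm above the bench), mouth chamfered by 3 mm. The sander's sole goes in with its long side along the block's x, either way round, and its underside rests on the recess floor. Origin: centre of the underside.
- chest: Fixed sheet-steel chest in grey paint, 220 (own x, depth) x 380 (own y, width) x 105 mm high without the lid. Front faces its own -x (towards the robot); the top of the closed lid is 111 mm above the bench. Origin: centre of the underside.
- lid_hinge (a point): Middle of the lid's hinge axis, on the chest's back rim, 110 mm behind the chest's origin (own x) and 105 mm above the bench. The axis runs along the chest's y.
- lid_bar (a point): The lid's handle: round steel bar 12 mm thick, 134 mm long, along the chest's y, 35 mm clear of the lid's front edge on two stand-offs 60 mm either side of the middle. Origin: its middle, 265 mm from the hinge axis; lid shut: 155 mm in front of the chest's origin, 101 mm above the bench. Axes as the chest's when shut. Can be pinched from above; it turns between the fingers as the lid swings.
- lid (a joint): Lid angle, rad: 0 shut (start), 1.57 upright, fully open; growing lifts the bar and carries it back towards the hinge side. The lid (1.2 kg) hangs on torsion springs. Balance point at 0.87 rad (50 degrees): below it the lid falls shut if let go (about 1.8 N at the bar when shut, fading to nothing at balance), above it the springs throw it open (about 2 N at the bar at 1.3 rad).
- round_block: Bystander, fixed: plywood block 158 x 158 x 34 mm with a round recess of 133 mm, 22 mm deep, holding the round sander. Origin: centre of the underside.
- round_sander: Bystander: random-orbit sander, round sole 125 mm, 130 mm high, seated in the round block. Origin: centre of the underside.
- hammer: Bystander: hammer with wooden handle, lying. Origin on the underside, middle.
- screwdriver: Bystander: screwdriver, lying. Origin on the underside, middle.
- tape: Bystander: tape measure 72 x 34 x 66 mm, standing. Origin: centre of the underside.
- can_a: Bystander: tin can, 72 mm across, 105 mm high. Origin: centre of the underside.
- can_b: Bystander: tin can, 72 mm across, 105 mm high. Origin: centre of the underside.
- bottle: Bystander: green plastic bottle, 84 mm across, 250 mm high. Origin: centre of the underside.
- cup: Bystander: white paper cup, 76 mm across, 95 mm high. Origin: centre of the underside.
Mind the look-alikes: they are no part of the job. What is shaped like the sander but purple is not meant.

How it is judged:
By the outcome, as a careful person would: the job done as asked, in the order asked, and still so for the second after the job is handed in, while the arm keeps its last pose, push and grip.
It also fails if it takes over 70 s, if anything falls off the work surface, if the arm or the gripper's body presses on something with over 40 N, if the wrist force passes 120 N, or if a joint passes its speed limit or range.

### The arm

A 6-joint arm with a two-finger parallel gripper is mounted at the origin on the work surface. World frame = base frame: x ahead of the robot, y to its left, z up, the work surface at z = 0. Lengths are in m, angles in rad, forces in N, time in s.
With the tool pointing down it reaches from about 0.375 to 0.9 m from the base axis. Payload 3.1 kg.
Tool frame: the origin (TCP) lies at the centre of the arm's flange, where the gripper is bolted on; the fingertips stand 182 mm ahead of it and the grasp point (between the pads) lies 164 mm ahead of it; z points along the fingers, y is the line along which they close (so a half turn about z gives the same grasp; the last joint's range is limited). The gripper opens to 87 mm and grips with 3 to 60 N. Pads are 19 mm wide; open, the fingers measure 117 mm over their backs; the gripper's body (75 mm by 190 mm) begins 51 mm behind the grasp point.
Start: joints at [1.119, 0.527, 1.433, -0, 1.181, -0.178], TCP at [0.169, 0.602, 0.405] pointing down, gripper open.
Joint ranges: [-3.08, 3.08], [-0.75, 2.2], [0.22, 2.44], [-1.43, 4.57], [0, 2.65], [-2.85, 2.85]. Speed limits (rad/s): [2.79, 2.79, 3.14, 3.14, 3.14, 3.14].

### API

Orientations are given as a unit quaternion [x, y, z, w].
In Python, from rig import * gives the robot as it stands.
- The arm moves only by the tool move_arm, never from a script. Its argument "commands" is a list that holds one entry, the list of rows, each a list of 6 numbers: the shift along the tool's x, y, z in units of 40 mm (1.0 is 40 mm), then the turn, a rotation vector about the tool's x, y, z in rad. A call has 1 to 12 rows; each row is the pose to reach, as a shift and turn from the pose commanded when the call began, along the tool's axes at that moment; what a row does not reach only later rows make up. A row lasts 1/8 s, in which the tool goes at most 62.5 mm and 10.7 degrees, less where a joint would pass 70% of its speed; a pose out of reach is approached as far as the arm can. A call with a gripper value outside its range is refused whole. "claw" is the closure, from -1 (fully open) to 1 (shut), so that 0 is half open, set as the call begins (left out, the last holds). The fingers move at their own pace and stop on an object; "squeeze" is the grip in N (left out, the last holds). Time passes only in rows, so rows that repeat a pose let the fingers close. It gives the time, the measured TCP pose, the force, the opening and the grip force at its end, in the units of the state.
- get_obs(): the state, without advancing time (a new reading comes with each control period).
- camera(name): name is "scene" or "top" or "wrist"; returns a dict with "pixels" (400x640x3 uint8, blue, green, red), "range_z" (400x640 float32, m along the optical axis (not along the pixel's ray), 0 where there is no reading), "camera_matrix" (3x3 intrinsics, pixels), "extrinsics" (4x4, takes a point from world to camera coordinates). Camera axes: x right, y up, looking along -z (the intrinsics and any distortion apply to the point x, -y, -z); pixel columns grow to the right and rows downward; lengths in m; the calibration is good to about 2 mm. A picture is of the moment at which its call begins.
- hand_in(): hands the job in; it is judged then, once.
The state is a dict: "time": time; "q": joint angles; "joint_velocities": joint speeds; "joint_torque": joint torques, N m; "position": TCP position; "tool_rot": TCP orientation; "ft_force": force on the tool from outside, world axes, zero at the start; "moment": the same for the moment, N m; "grip_width": finger opening in m; "grip_force": force on a finger pad.
Only numpy, scipy, OpenCV 4.12 (cv2) and the standard library are available. Lean on these libraries where they do the work, as an engineer would, in place of code of your own. Each camera call takes 0.05 s, during which the arm holds its last target. There are 200 camera calls.

## Working session

There is one attempt and no reset: what is moved stays moved. The work goes in short steps, Python scripts to look and compute and a tool call to move; the robot and the scene stay as the last step left them, time stands still between calls to the robot, and variables do not carry over. Pictures are saved under pics/ and viewed, at most 10 in all, crops included, and the job is handed in when it is done.

Besides the shell and the picture viewer there is one more tool, called as name([rows], argument=value, ...), one row to a line, values as JSON. move_arm: Moves the arm, as the interface text tells. Its arguments: {"type":"object","properties":{"commands":{"type":"array","items":{"type":"array","items":{"type":"array","items":{"type":"number"}}}},"claw":{"type":"number"},"squeeze":{"type":"number"}},"required":["commands"]}

```bash
mkdir -p pics; ls
cat > h.py <<'E'
from rig import *
import numpy as np, cv2
from scipy.spatial.transform import Rotation as R
def snap(n):
    c=camera(n); return c['pixels'],c['range_z'],np.array(c['camera_matrix']),np.array(c['extrinsics'])
def cloud(c):
    p,d,K,E=c; v,u=np.mgrid[:400,:640]
    X=np.stack([(u-K[0,2])/K[0,0]*d,-(v-K[1,2])/K[1,1]*d,-d],-1)
    P=(X-E[:3,3])@E[:3,:3]; P[d==0]=np.nan
    return P
def ray(c,u,v,z):
    p,d,K,E=c; r=np.array([(u-K[0,2])/K[0,0],-(v-K[1,2])/K[1,1],-1])@E[:3,:3]
    o=-E[:3,:3].T@E[:3,3]; return o+r*(z-o[2])/r[2]
E
python3 - <<'E'
from h import *
for n in ["scene","top"]:
    c=snap(n); cv2.imwrite(f"pics/{n}1.png",c[0]); print(n,c[2].tolist(),np.round(c[3],3).tolist()); np.savez(f"{n}1.npz",*c)
o=get_obs(); print({k:np.round(v,3).tolist() for k,v in o.items()})
E
```

```text
pics
scene [[449.8353154459261, 0.0, 322.45654057944654], [0.0, 449.8353154459261, 197.6670851018529], [0.0, 0.0, 1.0]] [[0.65, 0.76, -0.015, -0.375], [-0.582, 0.51, 0.634, 0.17], [0.489, -0.403, 0.773, -1.466], [0.0, 0.0, 0.0, 1.0]]
top [[369.0222978568275, 0.0, 319.5883120993397], [0.0, 369.0222978568275, 197.48353567863757], [0.0, 0.0, 1.0]] [[-0.024, -0.999, -0.031, 0.1], [0.983, -0.029, 0.184, -0.479], [-0.185, -0.026, 0.982, -1.201], [0.0, 0.0, 0.0, 1.0]]
{'time': 0.1, 'q': [1.119, 0.528, 1.434, 0.0, 1.181, -0.179], 'joint_velocities': [0.0, -0.002, -0.003, -0.0, -0.0, 0.001], 'joint_torque': [-0.0, -44.099, -17.715, 0.063, 0.053, -0.0], 'position': [0.169, 0.601, 0.404], 'tool_rot': [0.136, 0.991, -0.001, -0.0], 'ft_force': [0.116, 0.241, -0.496], 'moment': [-0.011, 0.048, 0.047], 'grip_force': 0.0, 'grip_width': 0.087}
```

View pics/scene1.png

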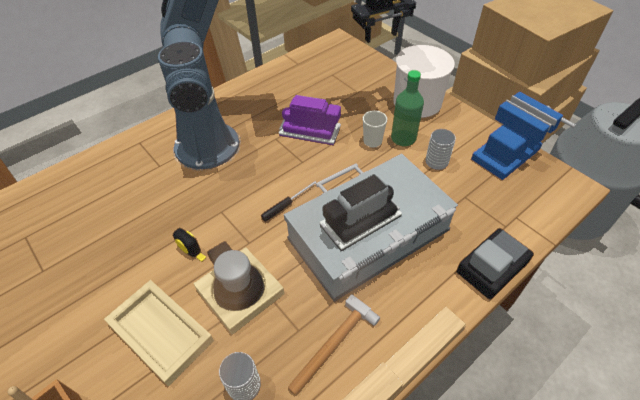

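View pics/top1.png

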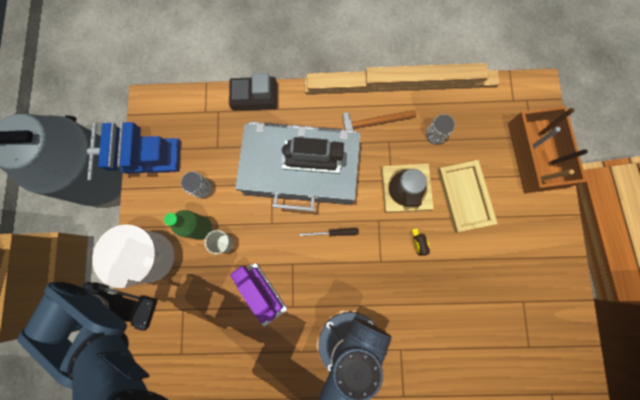

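The top view shows the sander on the chest lid at (315,152), in grey and black. Two things could be mistaken for it: the purple one at (258,295), excluded by its colour, and the black box at (253,92), which is on the bench and not on the lid. The only empty rectangular block is at (468,195), and the chest's bar is at (295,207).

```bash
cat > m.py <<'E'
from h import *
def load(n): 
    z=np.load(n+"1.npz"); return [z[k] for k in z.files]
def rect(P,m,name):
    q=P[m&np.isfinite(P[...,2])]; (c,s,a)=cv2.minAreaRect(q[:,:2].astype(np.float32)); print(name,len(q),np.round(c,4),np.round(s,3),round(a,1),'z',np.round(np.percentile(q[:,2],[2,50,98]),4))
t=load("top"); s=load("scene"); v,u=np.mgrid[:400,:640]
for n,c,box,bl,bar in (("top",t,(232,118,365,206),(438,155,500,235),(270,190,322,216)),("scene",s,(285,150,460,295),(100,275,215,385),(300,160,370,200))):
    P=cloud(c); I=lambda b:(u>b[0])&(v>b[1])&(u<b[2])&(v<b[3]); z=P[...,2]
    rect(P,I(box)&(abs(z-.111)<.006),n+" lid")
    rect(P,I(box)&(z>.215),n+" body top")
    rect(P,I(box)&(z>.165)&(z<.215),n+" body")
    rect(P,I(bl)&(abs(z-.034)<.006),n+" block rim")
    rect(P,I(bl)&(abs(z-.012)<.005),n+" block floor")
    rect(P,I(bar)&(abs(z-.1)<.015)&(P[...,0]<(.1 if 0 else 9)),n+" bar")
E
python3 - <<'E'
from m import *
P=cloud(t); print(np.round(P[[152,195,165,207,160],[315,468,250,295,448]],3))
big=cv2.resize(t[0][110:240,225:505],None,fx=2.8,fy=2.8,interpolation=cv2.INTER_CUBIC); cv2.imwrite("pics/crop1.png",big)
E
```

```text
top lid 6152 [0.5808 0.155 ] [0.389 0.277] 83.4 z [0.1057 0.1101 0.1149]
top body top 909 [0.6001 0.0883] [0.159 0.053] 84.7 z [0.2164 0.2308 0.2361]
top body 308 [0.593  0.1041] [0.189 0.042] 79.7 z [0.1678 0.1857 0.2139]
top block rim 999 [ 0.4783 -0.4135] [0.226 0.137] 10.3 z [0.0284 0.0325 0.0375]
top block floor 1488 [ 0.4826 -0.4049] [0.253 0.121] 10.4 z [0.0074 0.0111 0.0161]
top bar 477 [0.4638 0.1619] [0.162 0.062] 87.8 z [0.0916 0.1064 0.1133]
scene lid 7870 [0.5784 0.1526] [0.392 0.282] 83.3 z [0.1066 0.1114 0.1154]
scene body top 1374 [0.6024 0.0835] [0.158 0.053] 83.4 z [0.2164 0.2317 0.2369]
scene body 746 [0.6076 0.0984] [0.191 0.051] 80.3 z [0.1675 0.1923 0.2142]
scene block rim 2507 [ 0.4663 -0.3639] [0.228 0.24 ] 10.1 z [0.0293 0.0348 0.0387]
scene block floor 3236 [ 0.4521 -0.4322] [0.316 0.243] 43.0 z [0.0089 0.013  0.0165]
scene bar 637 [0.4744 0.1509] [0.186 0.078] 84.3 z [0.1    0.1097 0.1145]
[[ 0.584  0.092  0.229]
 [ 0.482 -0.423  0.01 ]
 [ 0.585  0.311  0.11 ]
 [ 0.443  0.165  0.101]
 [ 0.612 -0.369  0.   ]]
```

View pics/crop1.png

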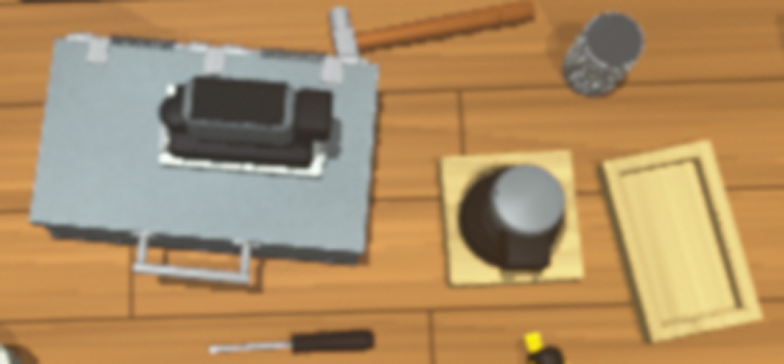

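The crop confirms it: grey body, black skirt and white sole on the lid, with the battery to the right (world -y). The empty block is at the right of the crop. I'll move above the sander.

```bash
cat >> h.py <<'E'
def go(p,yaw,n=0,cmd=None):
    "tool-frame shift (40 mm units) and turn to TCP p, closing line at yaw deg (tool down)"
    o=get_obs(); p0=np.array(o['position']); r0=R.from_quat(o['tool_rot']); M=r0.as_matrix()
    y=np.radians(yaw); ty=np.array([np.cos(y),np.sin(y),0]); tz=np.array([0,0,-1.]); T=np.stack([np.cross(ty,tz),ty,tz],1)
    d=M.T@(np.array(p)-p0)/.04; rv=R.from_matrix(M.T@T).as_rotvec()
    print('shift',np.round(d,2),'turn',np.round(rv,3)); return d,rv
E
python3 -c "
from h import *
go([.169,.601,.50],74.3);go([.601,.108,.50],-5.3)"
```

```text
shift [-0.01 -0.01 -2.4 ] turn [-0.002 -0.     0.   ]
shift [-13.74  -8.96  -2.39] turn [-2.00e-03  1.00e-03  1.39e+00]
```

move_arm([
  [[0, 0, -1.4, 0, 0, 0], [-0.4, -0.3, -2.4, 0, 0, 0.08], [-1.6, -1.1, -2.4, 0, 0, 0.22], [-2.9, -1.9, -2.4, 0, 0, 0.36], [-4.1, -2.7, -2.4, 0, 0, 0.5], [-5.3, -3.5, -2.4, 0, 0, 0.64], [-6.5, -4.3, -2.4, 0, 0, 0.78], [-7.7, -5.1, -2.4, 0, 0, 0.92], [-8.9, -5.9, -2.4, 0, 0, 1.06], [-10.1, -6.7, -2.4, 0, 0, 1.2], [-11.3, -7.4, -2.4, 0, 0, 1.34], [-12.5, -8.2, -2.4, 0, 0, 1.39]],
], claw=-1)

```text
time: 1.6
position: [0.5626, 0.1493, 0.5003]
tool_rot: [0.74, 0.673, -0.0, -0.0]
ft_force: [0.7, 0.3, 0.2]
grip_width: 0.0873
grip_force: 0.0
```

```bash
python3 -c "
from h import *
o=get_obs();print(o['time'],o['position'],o['tool_rot'])
go([.601,.108,.50],-5.3)"
```

```text
1.6 [0.56260264 0.1492562  0.50033501] [ 7.39958859e-01  6.72652012e-01 -1.69916888e-04 -3.57703519e-04]
shift [-0.94  1.05  0.01] turn [-0.001 -0.    -0.003]
```

move_arm([
  [[-0.9, 1.1, 0, 0, 0, 0], [-0.9, 1.1, 0, 0, 0, 0], [-0.9, 1.1, 0, 0, 0, 0]],
])

```text
time: 1.98
position: [0.6017, 0.1108, 0.4999]
tool_rot: [0.739, 0.673, -0.001, -0.001]
ft_force: [-1.3, 0.2, -0.3]
grip_width: 0.0871
grip_force: 0.0
```

Run:
```python
from m import *
c=snap("wrist"); cv2.imwrite("pics/w1.png",c[0]); P=cloud(c); z=P[...,2]
print(get_obs()['position'],np.nanmin(c[1][c[1]>0]))
for lo,hi in((.225,.238),(.165,.225),(.112,.14),(.105,.115)):
    rect(P,(z>lo)&(z<hi)&(abs(P[...,0]-.6)<.2)&(abs(P[...,1]-.1)<.2),f"{lo}-{hi}")
```

```text
top lid 6152 [0.5808 0.155 ] [0.389 0.277] 83.4 z [0.1057 0.1101 0.1149]
top body top 909 [0.6001 0.0883] [0.159 0.053] 84.7 z [0.2164 0.2308 0.2361]
top body 308 [0.593  0.1041] [0.189 0.042] 79.7 z [0.1678 0.1857 0.2139]
top block rim 999 [ 0.4783 -0.4135] [0.226 0.137] 10.3 z [0.0284 0.0325 0.0375]
top block floor 1488 [ 0.4826 -0.4049] [0.253 0.121] 10.4 z [0.0074 0.0111 0.0161]
top bar 477 [0.4638 0.1619] [0.162 0.062] 87.8 z [0.0916 0.1064 0.1133]
scene lid 7870 [0.5784 0.1526] [0.392 0.282] 83.3 z [0.1066 0.1114 0.1154]
scene body top 1374 [0.6024 0.0835] [0.158 0.053] 83.4 z [0.2164 0.2317 0.2369]
scene body 746 [0.6076 0.0984] [0.191 0.051] 80.3 z [0.1675 0.1923 0.2142]
scene block rim 2507 [ 0.4663 -0.3639] [0.228 0.24 ] 10.1 z [0.0293 0.0348 0.0387]
scene block floor 3236 [ 0.4521 -0.4322] [0.316 0.243] 43.0 z [0.0089 0.013  0.0165]
scene bar 637 [0.4744 0.1509] [0.186 0.078] 84.3 z [0.1    0.1097 0.1145]
[0.60129129 0.11148989 0.50023117] 0.05000024
0.225-0.238 4912 [0.6058 0.1182] [0.09  0.047] 83.6 z [0.2262 0.2326 0.234 ]
0.165-0.225 2667 [0.6042 0.1034] [0.188 0.053] 83.5 z [0.1781 0.2188 0.2237]
0.112-0.14 1581 [0.5988 0.1386] [0.353 0.232] 82.7 z [0.112  0.1132 0.1325]
0.105-0.115 31344 [0.5774 0.1388] [0.359 0.281] 82.8 z [0.1077 0.1097 0.1124]
```

View pics/w1.png

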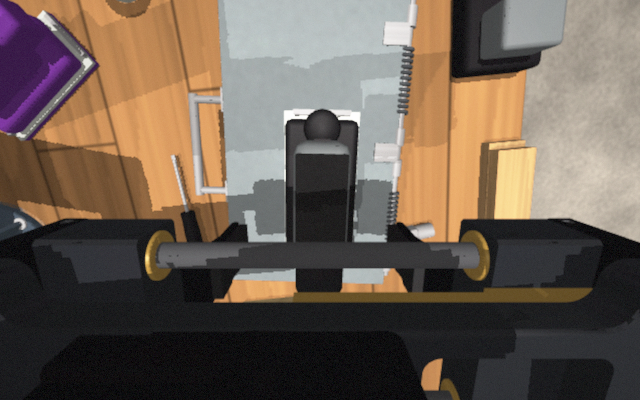

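The wrist view shows the sander's knob at (322,125), its white sole edge near row 110, and the lid bar at (196,145). I'll measure the sole edge and the bar here.

```bash
sed -i '/^t=load/,$d' m.py
python3 - <<'E'
from m import *
c=snap("wrist"); P=cloud(c); z=P[...,2]; v,u=np.mgrid[:400,:640]
rect(P,(z>.121)&(z<.13)&(v>90)&(v<235)&(u>270)&(u<370),"sole strip")
rect(P,(z>.225)&(z<.24)&(v<238)&(u>280)&(u<370),"body top")
q=P[(z>.225)&(v<235)&(u>310)&(u<335)]; print("body far end",q[q[:,1].argmax()])
q=P[(z>.121)&(z<.13)&(v<130)&(v>95)&(u>280)&(u<362)]; print(np.round([q.min(0),q.max(0)],4))
for uu in (295,345):
    col=c[0][95:135,uu].mean(1); print(uu,np.round(np.c_[P[95:135:1,uu,1],z[95:135,uu]][8:30:2],4).tolist())
rect(P,(z>.09)&(z<.112)&(u>188)&(u<203)&(v>85)&(v<205),"bar")
print(np.round(P[110:190:20,196],4).tolist())
go([.604,.107,.42],-6.4)
E
```

```text
sole strip 396 [0.6055 0.1177] [0.161 0.093] 83.4 z [0.1222 0.1238 0.1282]
body top 4709 [0.6058 0.1203] [0.086 0.048] 83.7 z [0.2263 0.2326 0.234 ]
body far end [0.60071818 0.16369229 0.22566795]
[[0.5663 0.1758 0.1216]
 [0.6604 0.2019 0.13  ]]
295 [[0.2123, 0.1101], [0.2099, 0.1105], [0.2076, 0.1098], [0.2052, 0.1098], [0.2013, 0.1317], [0.1991, 0.1306], [0.197, 0.1265], [0.1948, 0.1238], [0.1924, 0.1246], [0.1892, 0.1504], [0.1869, 0.1526]]
345 [[0.2067, 0.109], [0.2041, 0.1106], [0.2017, 0.1113], [0.1994, 0.1099], [0.1958, 0.1322], [0.1936, 0.1313], [0.1913, 0.1308], [0.1892, 0.1251], [0.1868, 0.1245], [0.184, 0.1471], [0.1817, 0.1517]]
bar 987 [0.444  0.1703] [0.133 0.018] 79.0 z [0.0987 0.1041 0.1063]
[[0.4534, 0.2161, 0.1032], [0.449, 0.1913, 0.1047], [0.444, 0.1658, 0.1049], [0.4385, 0.1393, 0.1044]]
shift [-0.11  0.09  2.01] turn [-0.001 -0.     0.02 ]
```

move_arm([
  [[-0.13, 0.08, 0.8, 0, 0, 0.02], [-0.13, 0.08, 1.6, 0, 0, 0.02], [-0.13, 0.08, 2.4, 0, 0, 0.02], [-0.13, 0.08, 3.0, 0, 0, 0.02], [-0.13, 0.08, 3.38, 0, 0, 0.02], [-0.13, 0.08, 3.38, 0, 0, 0.02], [-0.13, 0.08, 3.38, 0, 0, 0.02]],
])

```text
time: 2.95
position: [0.6051, 0.1057, 0.3667]
tool_rot: [0.746, 0.666, 0.001, 0.001]
ft_force: [0.3, 0.4, -0.8]
grip_width: 0.0866
grip_force: 0.0
```

move_arm([
  [[0, 0, 0, 0, 0, 0], [0, 0, 0, 0, 0, 0], [0, 0, 0, 0, 0, 0], [0, 0, 0, 0, 0, 0], [0, 0, 0, 0, 0, 0], [0, 0, 0, 0, 0, 0]],
], claw=1, squeeze=40)

```text
time: 3.7
position: [0.6043, 0.1053, 0.3656]
tool_rot: [0.746, 0.666, -0.001, -0.0]
ft_force: [-3.6, 0.0, 3.5]
grip_width: 0.0538
grip_force: 40.0
```

Gripped at 54 mm. I'll lift it and look again.

move_arm([
  [[0, 0, -0.3, 0, 0, 0], [0, 0, -0.8, 0, 0, 0], [0, 0, -1.4, 0, 0, 0], [0, 0, -2.0, 0, 0, 0], [0, 0, -2.4, 0, 0, 0], [0, 0, -2.5, 0, 0, 0], [0, 0, -2.5, 0, 0, 0]],
])

```text
time: 4.58
position: [0.6046, 0.1053, 0.4647]
tool_rot: [0.746, 0.666, -0.001, -0.001]
ft_force: [-0.1, 0.8, -8.9]
grip_width: 0.0539
grip_force: 40.0
```

```bash
cat >> m.py <<'E'
v,u=np.mgrid[:400,:640]
def held():
    "sole edge in tool frame"
    c=snap("wrist"); o=get_obs(); P=cloud(c); M=R.from_quat(o['tool_rot']).as_matrix()
    T=(P-np.array(o['position']))@M; return c,P,T,o
E
python3 - <<'E'
from m import *
c,P,T,o=held(); print(o['position'],o['ft_force'],o['moment'],o['grip_width'])
I=(v>90)&(v<235)&(u>260)&(u<380)&(T[...,2]>.235)&(T[...,2]<.248)
q=T[I]; print(np.round([q.min(0),q.max(0),np.median(q,0)],4))
rr=cv2.minAreaRect(q[:,:2].astype(np.float32)); print(rr)
go([.478,-.4135,.50],-79.7)
E
```

```text
[0.6044708  0.10531709 0.46428988] [-0.26101722  0.32826759 -9.83612598] [-0.08314366  0.06984679  0.01847997] 0.05378780398316725
[[ 0.0814 -0.0417  0.235 ]
 [ 0.0934  0.0474  0.2436]
 [ 0.088   0.0278  0.2415]]
((0.08864928036928177, 0.002953372895717621), (0.0115685248747468, 0.08919992297887802), 1.9091455936431885)
shift [-13.24  -1.68  -0.88] turn [-0.002  0.002  1.278]
```

move_arm([
  [[-0.5, -0.1, -0.2, 0, 0, 0.05], [-1.5, -0.2, -0.5, 0, 0, 0.15], [-2.8, -0.35, -0.8, 0, 0, 0.27], [-4.1, -0.5, -0.8, 0, 0, 0.4], [-5.4, -0.7, -0.8, 0, 0, 0.53], [-6.7, -0.85, -0.8, 0, 0, 0.66], [-8.0, -1.0, -0.8, 0, 0, 0.79], [-9.3, -1.2, -0.8, 0, 0, 0.92], [-10.6, -1.35, -0.8, 0, 0, 1.05], [-11.8, -1.5, -0.8, 0, 0, 1.16], [-12.8, -1.6, -0.8, 0, 0, 1.24], [-13.2, -1.7, -0.8, 0, 0, 1.28]],
])

```text
time: 6.12
position: [0.4761, -0.4148, 0.4968]
tool_rot: [0.996, 0.086, -0.001, 0.0]
ft_force: [0.3, 0.3, -9.3]
grip_width: 0.0535
grip_force: 40.0
```

move_arm([
  [[0, 0, 0, 0, 0, 0], [0, 0, 0, 0, 0, 0], [0, 0, 0, 0, 0, 0]],
])

```text
time: 6.5
position: [0.4781, -0.4102, 0.4976]
tool_rot: [0.996, 0.09, -0.0, -0.0]
ft_force: [-0.5, 0.3, -9.4]
grip_width: 0.054
grip_force: 40.0
```

Run:
```python
from m import *
c,P,T,o=held(); print(o['position'],o['tool_rot'],o['ft_force'])
cv2.imwrite("pics/w2.png",c[0]); z=P[...,2]
I=(v>90)&(v<235)&(u>260)&(u<380)&(T[...,2]>.235)&(T[...,2]<.248)
q=T[I]; print(np.round([q.min(0),q.max(0)],4))
near=(abs(P[...,0]-.478)<.16)&(abs(P[...,1]+.41)<.13)
rect(P,near&(abs(z-.034)<.006),"rim"); rect(P,near&(abs(z-.012)<.005),"floor")
for n in("top","scene"):
    pass
```

```text
[ 0.47819427 -0.41031244  0.49766516] [ 9.95966333e-01  8.97273801e-02 -1.92199549e-06 -2.47376848e-04] [ 0.2742842   0.28430756 -8.73824508]
[[ 0.0818 -0.0427  0.235 ]
 [ 0.0938  0.0461  0.2441]]
rim 862 [ 0.5124 -0.2854] [0.158 0.014] 1.3 z [0.0288 0.0328 0.0346]
floor 136 [ 0.5134 -0.2918] [0.156 0.001] 1.4 z [0.0074 0.0124 0.0168]
```

View pics/w2.png

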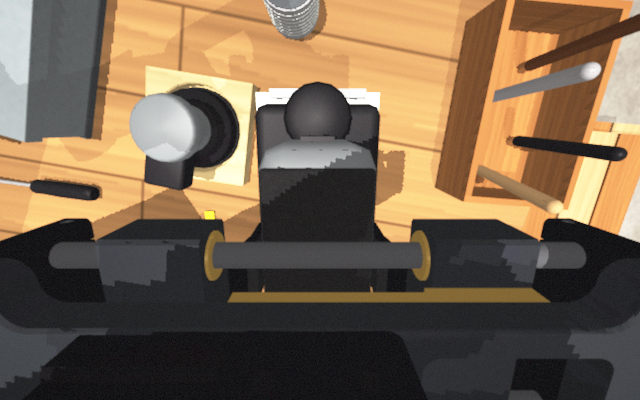

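The block is hidden under the held sander, so I'll work out a viewing offset and check the block in the fixed cameras as well.

Run:
```python
from m import *
c=snap("wrist"); K,E=c[2],c[3]; o=get_obs(); M=R.from_quat(o['tool_rot']).as_matrix()
a=np.radians(10.3); ex=np.array([np.cos(a),np.sin(a),0]); ey=np.array([-ex[1],ex[0],0])
C=[np.array([.478,-.4135,.034])+sx*.1125*ex+sy*.0665*ey for sx in(-1,1) for sy in(-1,1)]
print(K[0,0], 'cam in tool',(-E[:3,:3].T@E[:3,3]-o['position'])@M)
for sh in([-.2,0,0],[-.15,0,0],[-.12,.15,0],[-.12,-.15,0]):
    s=M@np.array(sh); out=[]
    for p in C:
        X=E[:3,:3]@(p-s)+E[:3,3]; out.append((round(K[0,0]*X[0]/-X[2]+K[0,2]),round(-K[1,1]*X[1]/-X[2]+K[1,2])))
    print(sh,np.round(o['position']+s,3),out)
```

```text
276.80629188713584 cam in tool [ 0.06683903 -0.00017936  0.02137831]
[-0.2, 0, 0] [ 0.281 -0.446  0.498] [(362, 116), (276, 116), (369, -60), (270, -60)]
[-0.15, 0, 0] [ 0.331 -0.437  0.498] [(361, 149), (277, 149), (368, -16), (271, -16)]
[-0.12, 0.15, 0] [ 0.387 -0.58   0.498] [(267, 168), (184, 168), (260, 8), (165, 8)]
[-0.12, -0.15, 0] [ 0.333 -0.284  0.498] [(454, 168), (371, 168), (473, 9), (379, 8)]
```

move_arm([
  [[-0.6, -0.7, 0, 0, 0, 0], [-1.5, -1.8, 0, 0, 0, 0], [-2.4, -3.0, 0, 0, 0, 0], [-3.0, -3.7, 0, 0, 0, 0], [-3.0, -3.7, 0, 0, 0, 0], [-3.0, -3.7, 0, 0, 0, 0], [-3.0, -3.7, 0, 0, 0, 0]],
])

```text
time: 7.48
position: [0.3341, -0.2878, 0.4981]
tool_rot: [0.996, 0.089, 0.001, 0.001]
ft_force: [-0.3, -0.2, -8.4]
grip_width: 0.054
grip_force: 40.0
```

Run:
```python
from m import *
c,P,T,o=held(); print(o['time'],o['position'],o['tool_rot'])
np.savez("w3.npz",*c); cv2.imwrite("pics/w3.png",c[0]); z=P[...,2]
near=(abs(P[...,0]-.478)<.16)&(abs(P[...,1]+.41)<.1)
rim=near&(abs(z-.034)<.006); fl=near&(abs(z-.012)<.005)
rect(P,rim,"rim"); rect(P,fl,"floor")
# recess: hole inside rim, via connected floor region
n,l,st,ce=cv2.connectedComponentsWithStats(fl.astype(np.uint8)); k=1+st[1:,4].argmax(); print(st[k],ce[k]); rect(P,l==k,"floorCC")
n,l,st,ce=cv2.connectedComponentsWithStats(rim.astype(np.uint8)); k=1+st[1:,4].argmax(); print(st[k]); rect(P,l==k,"rimCC")
```

```text
7.525 [ 0.33409334 -0.2877804   0.49784888] [9.96029717e-01 8.90194758e-02 2.92294432e-04 4.99862068e-04]
rim 4839 [ 0.4768 -0.4151] [0.225 0.134] 10.3 z [0.0289 0.0328 0.0347]
floor 8015 [ 0.4841 -0.4054] [0.209 0.118] 10.3 z [0.0092 0.0111 0.0145]
[ 380   28   72  130 7927] [413.4633531   91.55039738]
floorCC 7927 [ 0.4778 -0.4174] [0.192 0.096] 10.2 z [0.0092 0.0111 0.014 ]
[ 372   11   98  159 4839]
rimCC 4839 [ 0.4768 -0.4151] [0.225 0.134] 10.3 z [0.0289 0.0328 0.0347]
```

View pics/w3.png

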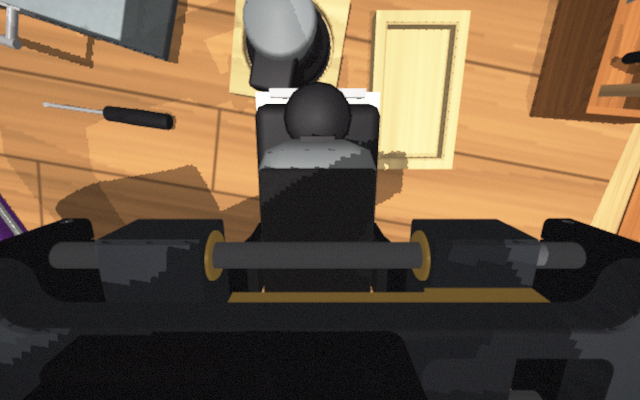

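The picture shows the whole block at (420,90), with the recess spanning (385..452, 25..158), so the centre from this view is good to about 1 mm. One quick check of the sole's offset in the hand from its white edge.

Run:
```python
from m import *
z=np.load("w3.npz"); c=[z[k] for k in z.files]; print(c[2][0,2],c[2][1,2])
w=(c[0].min(2)>200)&(v>80)&(v<112)&(u>240)&(u<400)
uu=np.where(w.any(0))[0]; vv=np.where(w.any(1))[0]; print(uu.min(),uu.max(),vv.min(),vv.max())
o=get_obs(); M=R.from_quat(o['tool_rot']).as_matrix()
for zz,n in((o['position'][2]-.24,"soletop"),(o['position'][2]-.253,"solebot")):
    for uv in((uu.min()-.5,100),(uu.max()+.5,100),(290,vv.min()-.5),(350,vv.min()-.5)): print(n,uv,np.round((ray(c,*uv,zz)-o['position'])@M,4))
for r in range(92,107,2): print(r,c[0][r,252:266].mean(1).astype(int),c[0][r,372:386].mean(1).astype(int))
P=cloud(c);T=(P-np.array(o['position']))@M; print(np.round(T[84:100:2,275],4).tolist())
go([.477,-.4153,.50],-79.7)
```

```text
316.9851137589734 199.0165373567467
255 379 88 109
soletop (np.float64(254.5), 100) [ 0.0883 -0.0465  0.24  ]
soletop (np.float64(379.5), 100) [0.0884 0.0471 0.2401]
soletop (290, np.float64(87.5)) [ 0.097  -0.0197  0.24  ]
soletop (350, np.float64(87.5)) [0.0971 0.0247 0.2401]
solebot (np.float64(254.5), 100) [ 0.0895 -0.0492  0.253 ]
solebot (np.float64(379.5), 100) [0.0896 0.0499 0.2531]
solebot (290, np.float64(87.5)) [ 0.0988 -0.0209  0.253 ]
solebot (350, np.float64(87.5)) [0.0989 0.0262 0.2531]
92 [213 213 213 239 251 251 251 252 252 251 246 244 245 246] [249 251 252 252 251 251 251 244 224 216 202 205 219 220]
94 [215 214 216 243 253 254 253 254 254 254 254 254 254 254] [255 255 254 254 254 254 254 251 228 214 200 207 221 221]
96 [150 159 174 235 253 254 253 254 254 254 254 254 254 254] [255 255 254 255 254 254 254 252 228 213 200 210 222 221]
98 [142 137 130 188 249 254 253 254 254 254 254 254 254 254] [255 255 254 254 254 254 254 250 218 209 196 210 222 222]
100 [169 159 148 201 250 254 254 254 254 254 254 254 254 254] [253 253 254 254 254 254 254 250 218 211 200 213 222 222]
102 [170 159 153 191 249 254 253 254 254 254 254 254 254 254] [253 252 253 254 254 254 254 244 219 209 202 214 222 222]
104 [154 153 151 176 247 254 253 253 254 254 252 240 194  98] [241 250 253 254 254 254 254 245 219 209 202 217 222 221]
106 [150 151 151 176 246 253 244 192 130  96  32  35  34  32] [ 31  57 153 228 248 252 253 242 219 207 202 218 222 221]
[[0.1199, -0.0501, 0.3775], [0.1175, -0.05, 0.3766], [0.1153, -0.0501, 0.3769], [0.0944, -0.0299, 0.2333], [0.0931, -0.03, 0.2335], [0.0918, -0.0302, 0.2342], [0.0903, -0.03, 0.2327], [0.0896, -0.0309, 0.2388]]
shift [ 2.95  3.77 -0.05] turn [ 0.001 -0.    -0.001]
```

move_arm([
  [[0.6, 0.8, 0, 0, 0, 0], [1.5, 1.9, 0, 0, 0, 0], [2.4, 3.0, 0, 0, 0, 0], [2.8, 3.6, 0.3, 0, 0, 0], [2.91, 3.77, 1.2, 0, 0, 0], [2.91, 3.77, 2.4, 0, 0, 0], [2.91, 3.77, 3.6, 0, 0, 0], [2.91, 3.77, 4.2, 0, 0, 0], [2.91, 3.77, 4.5, 0, 0, 0], [2.91, 3.77, 4.5, 0, 0, 0], [2.91, 3.77, 4.5, 0, 0, 0], [2.91, 3.77, 4.5, 0, 0, 0]],
])

```text
time: 9.02
position: [0.4751, -0.4154, 0.3192]
tool_rot: [0.996, 0.089, 0.001, 0.001]
ft_force: [-0.7, -0.5, -8.5]
grip_width: 0.0536
grip_force: 40.0
```

Run:
```python
from m import *
print(get_obs()['position']);go([.4755,-.4156,.2906],-79.7); go([.4755,-.4156,.2666],-79.7)
```

```text
[ 0.47505484 -0.41544467  0.31920561]
shift [0.01 0.   0.72] turn [ 0.003 -0.002 -0.002]
shift [0.01 0.   1.32] turn [ 0.003 -0.002 -0.002]
```

move_arm([
  [[0, 0, 0.3, 0, 0, 0], [0, 0, 0.6, 0, 0, 0], [0, 0, 0.7, 0, 0, 0], [0, 0, 0.78, 0, 0, 0], [0, 0, 0.86, 0, 0, 0], [0, 0, 0.94, 0, 0, 0], [0, 0, 0.94, 0, 0, 0]],
])

```text
time: 9.9
position: [0.4746, -0.415, 0.2798]
tool_rot: [0.996, 0.089, -0.0, -0.0]
ft_force: [-0.6, -0.3, -9.5]
grip_width: 0.0538
grip_force: 40.0
```

It is 9 mm inside the mouth with no contact force, so I'll carry on down.

move_arm([
  [[0, 0, 0.1, 0, 0, 0], [0, 0, 0.18, 0, 0, 0], [0, 0, 0.24, 0, 0, 0], [0, 0, 0.29, 0, 0, 0], [0, 0, 0.32, 0, 0, 0], [0, 0, 0.32, 0, 0, 0]],
])

```text
time: 10.65
position: [0.4747, -0.415, 0.2671]
tool_rot: [0.996, 0.089, -0.0, -0.0]
ft_force: [-0.0, 0.3, -9.1]
grip_width: 0.0539
grip_force: 40.0
```

Not resting yet, because the full weight is still on the arm. I'll ease down until it touches.

move_arm([
  [[0, 0, 0.03, 0, 0, 0], [0, 0, 0.06, 0, 0, 0], [0, 0, 0.06, 0, 0, 0], [0, 0, 0.06, 0, 0, 0]],
])

```text
time: 11.15
position: [0.4749, -0.415, 0.2668]
tool_rot: [0.996, 0.089, 0.0, 0.0]
ft_force: [-0.3, 2.3, 5.6]
grip_width: 0.054
grip_force: 40.0
```

Seated: the force has reversed at z = 0.2668, which matches the computed 0.2666. I'll let go and rise.

move_arm([
  [[0, 0, 0, 0, 0, 0], [0, 0, 0, 0, 0, 0], [0, 0, 0, 0, 0, 0], [0, 0, 0, 0, 0, 0], [0, 0, -0.5, 0, 0, 0], [0, 0, -1.5, 0, 0, 0], [0, 0, -3.0, 0, 0, 0], [0, 0, -4.5, 0, 0, 0], [0, 0, -6.0, 0, 0, 0], [0, 0, -6.0, 0, 0, 0]],
], claw=-1)

```text
time: 12.4
position: [0.4752, -0.4156, 0.5115]
tool_rot: [0.996, 0.089, 0.004, 0.006]
ft_force: [-0.2, 0.0, -0.0]
grip_width: 0.0872
grip_force: 0.0
```

Run:
```python
from m import *
for n in("top","scene"):
    c=snap(n); P=cloud(c); z=P[...,2]
    N=(abs(P[...,0]-.478)<.13)&(abs(P[...,1]+.415)<.08)
    rect(P,N&(z>.115)&(z<.15),n+" top of sander"); rect(P,N&(abs(z-.034)<.006),n+" rim")
    print(np.round(np.nanpercentile(z[N&(z>.1)&(z<.16)],[5,50,95]),4))
# yaw 83.3 lid; bar pixel from w1 ~ (.444,.17); view bar from above
print(get_obs()['position']); go([.446,.130,.45],-6.8)
```

```text
top top of sander 467 [ 0.4894 -0.4091] [0.098 0.054] 7.3 z [0.1177 0.133  0.1386]
top rim 239 [ 0.5675 -0.4015] [0.045 0.128] 10.3 z [0.0284 0.0327 0.0382]
[0.1089 0.1325 0.1372]
scene top of sander 1638 [ 0.4564 -0.4194] [0.163 0.054] 10.5 z [0.1178 0.1344 0.1388]
scene rim 2150 [ 0.4761 -0.4164] [0.229 0.133] 10.1 z [0.0287 0.0348 0.0387]
[0.1116 0.1339 0.1383]
[ 0.4744985  -0.41479382  0.50529581]
shift [  1.71 -13.53   1.37] turn [ 1.000e-03  0.000e+00 -1.274e+00]
```

The sander is home: both views put its top at 0.133, against 0.132 expected. Next, the bar.

move_arm([
  [[0.1, -0.8, 0, 0, 0, -0.08], [0.3, -2.0, 0.2, 0, 0, -0.19], [0.4, -3.3, 0.3, 0, 0, -0.32], [0.55, -4.6, 0.5, 0, 0, -0.44], [0.7, -5.9, 0.6, 0, 0, -0.57], [0.9, -7.2, 0.75, 0, 0, -0.7], [1.1, -8.5, 0.9, 0, 0, -0.83], [1.25, -9.8, 1.0, 0, 0, -0.95], [1.4, -11.0, 1.2, 0, 0, -1.07], [1.5, -12.1, 1.4, 0, 0, -1.18], [1.55, -12.7, 1.4, 0, 0, -1.25], [1.6, -12.9, 1.4, 0, 0, -1.275]],
])

```text
time: 14.0
position: [0.4455, 0.1053, 0.4469]
tool_rot: [0.747, 0.665, -0.002, -0.001]
ft_force: [0.6, -0.5, -0.4]
grip_width: 0.0872
grip_force: 0.0
```

move_arm([
  [[0, 0, 0, 0, 0, 0], [0, 0, 0, 0, 0, 0], [0, 0, 0, 0, 0, 0]],
])

```text
time: 14.38
position: [0.4466, 0.1033, 0.4487]
tool_rot: [0.748, 0.663, -0.0, 0.0]
ft_force: [0.1, 0.2, 0.7]
grip_width: 0.0869
grip_force: 0.0
```

Run:
```python
from m import *
c,P,T,o=held(); print(o['time'],o['position'],o['tool_rot']); z=P[...,2]
np.savez("w4.npz",*c); cv2.imwrite("pics/w4.png",c[0])
N=(abs(P[...,0]-.445)<.06)&(abs(P[...,1]-.17)<.12)
m=N&(z>.085)&(z<.113); n,l,st,ce=cv2.connectedComponentsWithStats(m.astype(np.uint8))
for k in range(1,n):
    if st[k,4]>60: print(st[k]); rect(P,l==k,"cc")
L=(abs(z-.111)<.006)&(P[...,0]>.455); rect(P,L,"lid")
```

```text
14.425 [0.44657564 0.10339446 0.44878522] [7.48128268e-01 6.63554130e-01 3.07021516e-05 1.01045148e-04]
[ 301    0   69  229 6364]
cc 6364 [0.4673 0.17  ] [0.24  0.075] 90.0 z [0.0952 0.1092 0.1111]
lid 50052 [0.5798 0.1197] [0.321 0.272] 83.2 z [0.1082 0.1099 0.1121]
```

View pics/w4.png

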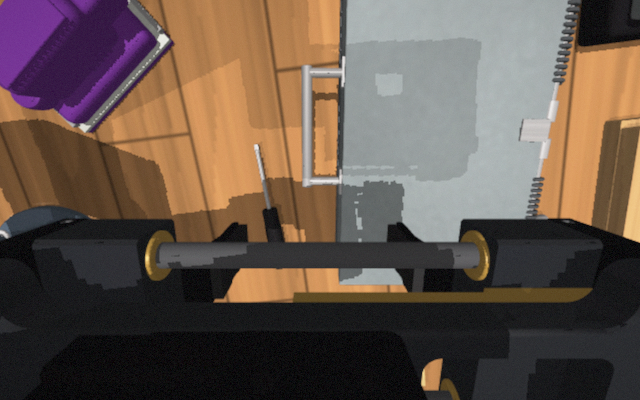

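The bar is at column ~307, rows 66 to 186, with its stand-offs at rows 73 and 181.

Run:
```python
from m import *
z=np.load("w4.npz"); c=[z[k] for k in z.files]; P=cloud(c)
m=(u>295)&(u<318)&(v>60)&(v<192)&(P[...,2]>.085)&(P[...,2]<.112)
rows=[(r,u[r][m[r]].mean(),m[r].sum(),np.nanmax(P[r][m[r]][:,2])) for r in range(80,176) if m[r].any()]
A=np.array(rows); k=np.polyfit(A[:,0],A[:,1],1); print(A[:,2].mean(),A[:,3].mean(),k)
vv=np.where(m.any(1))[0]; print(vv.min(),vv.max())
e=[ray(c,np.polyval(k,r),r,.101) for r in (vv.min(),vv.max(),73,181)]; print(np.round(e,4)); b=(e[0]+e[1])/2; print('mid',b,(e[2]+e[3])/2,np.linalg.norm(e[0]-e[1]),np.degrees(np.arctan2(*(e[0]-e[1])[1::-1])))
s=(e[2]+e[3])/2
b=.5*(b+s); go([b[0],b[1],.33],-6.8); go([b[0],b[1],.269],-6.8)
```

```text
10.59375 0.10627692319049753 [7.26261530e-03 3.05253183e+02]
65 187
[[0.451  0.2376 0.101 ]
 [0.4348 0.1037 0.101 ]
 [0.4501 0.2297 0.101 ]
 [0.4356 0.111  0.101 ]]
mid [0.44289542 0.1706849  0.101     ] [0.44285351 0.17033976 0.101     ] 0.13487354658183526 83.07558116063822
shift [ 1.66 -0.29  2.97] turn [ 0.     0.    -0.001]
shift [ 1.66 -0.29  4.49] turn [ 0.     0.    -0.001]
```

The bar's middle is (0.443, 0.1705). The fingers must be part closed (36 mm) so that the rear one passes between the bar and the lid edge.

move_arm([
  [[0.6, -0.1, 0.5, 0, 0, 0], [1.3, -0.2, 1.2, 0, 0, 0], [1.66, -0.29, 2.0, 0, 0, 0], [1.66, -0.29, 2.8, 0, 0, 0], [1.66, -0.29, 3.0, 0, 0, 0], [1.66, -0.29, 3.0, 0, 0, 0], [1.66, -0.29, 3.0, 0, 0, 0]],
], claw=0.17, squeeze=15)

```text
time: 15.3
position: [0.4434, 0.1712, 0.3299]
tool_rot: [0.748, 0.664, 0.001, 0.001]
ft_force: [-0.4, -0.0, -0.2]
grip_width: 0.0372
grip_force: 0.0
```

Run:
```python
from m import *
print(get_obs()['grip_width']); go([.443,.1705,.27],-6.9)
```

```text
0.03715298432912774
shift [-0.02 -0.01  1.5 ] turn [ 0.003 -0.001  0.002]
```

move_arm([
  [[0, 0, 0.5, 0, 0, 0], [0, 0, 1.0, 0, 0, 0], [0, 0, 1.4, 0, 0, 0], [0, 0, 1.5, 0, 0, 0], [0, 0, 1.5, 0, 0, 0]],
])

```text
time: 15.92
position: [0.4431, 0.1714, 0.2694]
tool_rot: [0.748, 0.664, 0.001, 0.0]
ft_force: [0.7, -0.0, 0.2]
grip_width: 0.0361
grip_force: 0.0
```

move_arm([
  [[0, 0, 0, 0, 0, 0], [0, 0, 0, 0, 0, 0], [0, 0, 0, 0, 0, 0], [0, 0, 0, 0, 0, 0], [0, 0, 0, 0, 0, 0], [0, 0, 0, 0, 0, 0]],
], claw=1, squeeze=15)

```text
time: 16.68
position: [0.4428, 0.1715, 0.2689]
tool_rot: [0.748, 0.664, 0.0, 0.0]
ft_force: [0.8, 0.2, 2.0]
grip_width: 0.0114
grip_force: 15.0
```

Run:
```python
from m import *
o=get_obs(); print(o['position'],o['ft_force'],o['grip_width'])
# arc: hinge is 265 mm behind bar along tool y; tool-frame rows for lid angle
M=R.from_quat(o['tool_rot']).as_matrix(); print(np.round(M,4))
a0=np.arcsin(-.004/.265)
for d in (0,3,6,10,15,20,25,30,35,40,45,50,53,55):
    a=a0+np.radians(d); print(d,'y %.2f z %.2f'%(.265*(np.cos(a0)-np.cos(a))/.04,-.265*(np.sin(a)-np.sin(a0))/.04))
```

```text
[0.44279499 0.17148649 0.26887241] [0.75787341 0.17376838 1.9847437 ] 0.011410826805463115
[[ 1.177e-01  9.930e-01  4.000e-04]
 [ 9.930e-01 -1.177e-01  1.000e-04]
 [ 1.000e-04  4.000e-04 -1.000e+00]]
0 y 0.00 z -0.00
3 y 0.00 z -0.35
6 y 0.03 z -0.69
10 y 0.08 z -1.15
15 y 0.20 z -1.72
20 y 0.37 z -2.27
25 y 0.58 z -2.81
30 y 0.84 z -3.33
35 y 1.14 z -3.82
40 y 1.49 z -4.28
45 y 1.87 z -4.71
50 y 2.29 z -5.11
53 y 2.56 z -5.33
55 y 2.74 z -5.47
```

The bar is held. I'll lift along the arc.

move_arm([
  [[0, 0, -0.15, 0, 0, 0], [0, 0, -0.35, 0, 0, 0], [0.0, 0.03, -0.69, 0, 0, 0], [0, 0.08, -1.15, 0, 0, 0], [0, 0.2, -1.72, 0, 0, 0], [0, 0.37, -2.27, 0, 0, 0], [0, 0.58, -2.81, 0, 0, 0], [0, 0.84, -3.33, 0, 0, 0], [0, 0.84, -3.33, 0, 0, 0]],
])

```text
time: 17.8
position: [0.4754, 0.1674, 0.4038]
tool_rot: [0.748, 0.664, -0.0, -0.0]
ft_force: [-1.1, 0.2, -0.5]
grip_width: 0.0114
grip_force: 15.0
```

```bash
cat >> m.py <<'E'
def lid():
    "lid angle from top and scene depth: slope of the grey plane between hinge and bar"
    o=get_obs(); h=np.array([.443,.1705])+.265*np.array([.993,-.1177]); n=np.array([.993,-.1177]); p=np.array(o['position'])
    b=(p[:2]-h)@n; bz=p[2]-.168-.105+.0; print(o['time'],'tcp',np.round(p,4),'F',np.round(o['ft_force'],1),'w',o['grip_width'],'kin deg',np.degrees(np.arctan2(bz,-b)),'rad',np.hypot(b,bz))
    for nm in("top","scene"):
        P=cloud(snap(nm)); a=(P[...,:2]-h)@n; s=(P[...,:2]-h)@np.array([.1177,.993]); z=P[...,2]-.105
        r=np.hypot(a,z); m=(r>.06)&(r<.21)&(abs(s)<.17)&(z>.02)&(a<0)
        th=np.degrees(np.arctan2(z[m],-a[m])); print(nm,m.sum(),np.round(np.percentile(th,[10,25,50,75,90]),1))
E
python3 -c "
from m import *
lid()"
```

```text
17.8 tcp [0.4754 0.1674 0.4038] F [-1.1  0.2 -0.5] w 0.011432017835202904 kin deg 29.36035313917805 rad 0.2667070226842517
top 1927 [30.8 31.3 31.9 32.9 34.2]
scene 7718 [30.7 31.2 31.8 32.8 34.1]
```

The lid is at about 30°, with the arm kinematics and both cameras agreeing. I'll carry on past balance to 55°.

move_arm([
  [[0, 0.14, -0.25, 0, 0, 0], [0, 0.3, -0.49, 0, 0, 0], [0, 0.47, -0.73, 0, 0, 0], [0, 0.65, -0.95, 0, 0, 0], [0, 0.84, -1.17, 0, 0, 0], [0, 1.03, -1.38, 0, 0, 0], [0, 1.24, -1.58, 0, 0, 0], [0, 1.45, -1.78, 0, 0, 0], [0, 1.72, -2.0, 0, 0, 0], [0, 1.9, -2.14, 0, 0, 0], [0, 1.9, -2.14, 0, 0, 0], [0, 1.9, -2.14, 0, 0, 0]],
])

```text
time: 19.4
position: [0.5507, 0.1583, 0.4903]
tool_rot: [0.747, 0.664, -0.001, -0.0]
ft_force: [-8.5, -1.2, 11.3]
grip_width: 0.0113
grip_force: 15.0
```

```bash
python3 -c "
from m import *
lid()"
```

```text
19.4 tcp [0.5507 0.1583 0.4903] F [-8.5 -1.2 11.3] w 0.011340753571097895 kin deg 54.233242722553506 rad 0.26782758020551606
top 784 [56.1 56.3 56.7 57.5 58.4]
scene 7792 [55.7 56.2 56.7 57.6 58.6]
```

About 55°, past balance. The 14 N is radial, so I'll open the radius by about 2 mm while easing back to 45°.

move_arm([
  [[0, -0.1, 0.04, 0, 0, 0], [0, -0.2, 0.12, 0, 0, 0], [0, -0.32, 0.22, 0, 0, 0], [0, -0.45, 0.33, 0, 0, 0], [0, -0.58, 0.44, 0, 0, 0], [0, -0.7, 0.54, 0, 0, 0], [0, -0.82, 0.65, 0, 0, 0], [0, -0.9, 0.72, 0, 0, 0], [0, -0.9, 0.72, 0, 0, 0], [0, -0.9, 0.72, 0, 0, 0], [0, -0.9, 0.72, 0, 0, 0]],
])

```text
time: 20.88
position: [0.5158, 0.1626, 0.4587]
tool_rot: [0.748, 0.664, -0.001, -0.0]
ft_force: [-4.5, -2.2, 4.1]
grip_width: 0.0112
grip_force: 15.0
```

```bash
python3 -c "
from m import *
lid()
c=snap('scene'); cv2.imwrite('pics/s5.png',c[0])"
```

```text
20.875 tcp [0.5158 0.1626 0.4587] F [-4.5 -2.2  4.1] w 0.011216056660920343 kin deg 44.08099676483886 rad 0.26695050122028624
top 1166 [45.8 46.1 46.6 47.3 48.3]
scene 7971 [45.7 46.1 46.8 47.6 48.8]
```

View pics/s5.png

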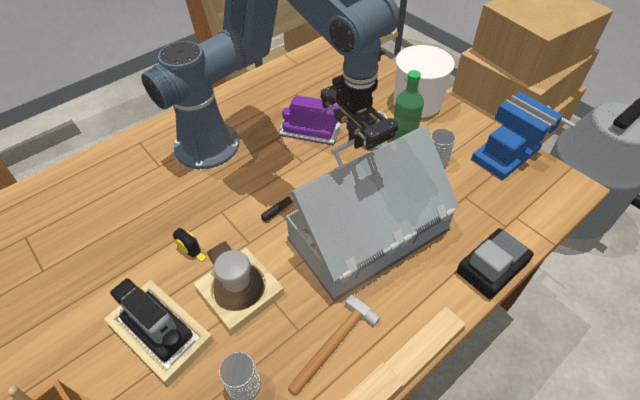

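The sander sits in its block at (155,320), and the lid is held by the bar at about 45°. I'll hold briefly, check it is steady, and hand in.

move_arm([
  [[0, 0, 0, 0, 0, 0], [0, 0, 0, 0, 0, 0], [0, 0, 0, 0, 0, 0], [0, 0, 0, 0, 0, 0]],
])

```text
time: 21.52
position: [0.5158, 0.1626, 0.4588]
tool_rot: [0.748, 0.664, -0.001, -0.0]
ft_force: [-4.8, -2.5, 4.2]
grip_width: 0.0113
grip_force: 15.0
```

```bash
python3 -c "
from m import *
lid(); print(np.abs(get_obs()['joint_velocities']).max()); print(hand_in())"
```

```text
21.525 tcp [0.5158 0.1626 0.4588] F [-4.8 -2.5  4.2] w 0.01134564917450405 kin deg 44.09110178978297 rad 0.2669757998560049
top 1150 [45.8 46.1 46.5 47.4 48.4]
scene 7962 [45.7 46.1 46.7 47.7 48.8]
0.0016749475344974268
the job is handed in; nothing more can be done
None
```

The sander is parked home in its block and let go; the lid went past balance to about 55° and is now held steady by the bar at about 45°, roughly 5° below balance; handed in at about 21.6 s, no verdict shown.

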